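# Hold the long glass cell in the photometer beam

## Robot

A 6-joint arm with a two-finger parallel gripper is mounted at the origin on the work surface. World frame = base frame: x ahead of the robot, y to its left, z up, the work surface at z = 0. Lengths are in mm, angles in rad, forces in N, time in s.
With the tool pointing down it reaches from about 350 to 775 mm from the base axis. Payload 7.3 kg.
Tool frame: the origin (TCP) lies on the centre line of the jaws, within the pads' length; the fingertips stand 17 mm ahead of it and the grasp point (between the pads) lies 2 mm behind it; z points along the fingers, y is the line along which they close (so a half turn about z gives the same grasp; the last joint's range is limited). The gripper opens to 92 mm and grips with 3 to 60 N. Pads are 19 mm wide; open, the fingers measure 130 mm over their backs; the gripper's body (75 mm by 190 mm) begins 47 mm behind the grasp point.
Start: joints at [1.116, 0.342, 1.524, -0, 1.275, -0.146], TCP at [159.54, 500.19, 243.741] pointing down, gripper open.
Joint ranges: [-2.53, 2.53], [-0.77, 2.02], [0.04, 2.7], [-1, 4.14], [0.28, 2.66], [-3.11, 3.11]. Speed limits (rad/s): [2.57, 2.57, 3.14, 3.14, 3.14, 3.14].

## Interface

Orientations are given as [roll, pitch, yaw] about the fixed x, y, z axes, in that order (R = Rz(yaw) Ry(pitch) Rx(roll)).
In Python, from plant import bot gives the robot as it stands. The module is installed in compiled form; this text tells all that it offers.
- The arm moves only by the shell command python3 -m pendant 'ROWS'. ROWS is JSON, a list of rows, each a list of 3 entries, a list of its own where there are three numbers: the shift along the world's x, y, z as a fraction of full scale, then the turn, a rotation vector about the world's x, y, z as a fraction of full scale, then the opening, from -1 (shut) to 1 (fully open), so that 0 is half open. In form: [[[tx, ty, tz], [rx, ry, rz], claw], ...]. A call has exactly 10 rows; each row shifts and turns the commanded pose from where the row before left it; what a row does not reach is not made up. Full scale, the value 1, is 30 mm for a shift and 0.12 rad for a turn. A row lasts 1/12 s, in which the tool goes at most 41.7 mm and 7.16 degrees, less where a joint would pass 70% of its speed; a pose out of reach is approached as far as the arm can. A call with a number of a shift or a turn outside -1 to 1 is refused whole. A call with a gripper value outside its range is refused whole. The fingers move at their own pace and stop on an object; the grip force is fixed at half the most. Time passes only in rows, so rows that do not move let the fingers close, or fill a call up. It gives the time, the measured TCP pose, the force, the opening and the grip force at its end, in the units of the state.
- bot.get_obs(): the state, without advancing time (a new reading comes with each control period).
- bot.capture(name): name is "scene" or "top"; returns the picture (480x640x3 uint8, blue, green, red); there is no depth.
- bot.camera_params(name): a dict with "fovy" (degrees; the focal length in pixels is half the picture's height over the tangent of half this angle, whatever the lens; pixels are square), "cx", "cy" (the principal point, pixels), "camera_from_world" (4x4, takes a point from world to camera coordinates). Camera axes: x right, y down, z forward; pixel columns grow to the right and rows downward; lengths in mm; the calibration is good to about 2 mm. A picture is of the moment at which its call begins. camera_params takes no time and is no camera call.
- bot.close_job(): hands the job in; it is judged then, once.
The state is a dict: "time": time; "joint_positions": joint angles; "dq": joint speeds; "tau": joint torques, N m; "tool_pos": TCP position; "tcp_rot": TCP orientation; "contact_force": force on the tool from outside, world axes, zero at the start; "moment": the same for the moment, N m; "grip_width": finger opening in mm; "finger_force": force on a finger pad.
Only numpy, scipy, OpenCV 4.12 (cv2) and the standard library are available. Lean on these libraries where they do the work, as an engineer would, in place of code of your own. Each camera call takes 0.05 s, during which the arm holds its last target. There are 200 camera calls.

## Task

The dark reading is done: lift the black beam block out from between lamp and detector and leave it standing upright on the blue mat. Then take the longest of the three glass cells from the rack, gripping it only by its frosted long sides, never touching its clear end windows, and hold it upright in the light path so that the beam passes through the middle of both end windows. Finish while still holding it there, steady and touching nothing else; do not knock the lamp and detector rig, and leave the other cells and the tools where they are.

Things in the scene. Friction and masses are not known exactly. Their poses are not given: they have to be found in the camera images.
- beam (a point): Point on the beam axis midway between lamp and detector, 110 mm above the bench. Axes of the rig: y level along the beam towards the lamp, x level across the beam, z up. The flat faces of lamp and detector are 55 mm either side of this point (free gap 110 mm). The beam is about 6 mm across.
- rig: Photometer rig, fixed: an aluminium profile 340 mm long (y), 60 wide, 20 high, with a silver finned lamp on a post at the +y end and a black detector on a post at the -y end. Both heads are within 22 mm of the beam sideways; their tops are at most 130 mm above the bench. Origin on the bench below beam; same axes.
- block_mid (a point): Centre of the loose black beam block, 55 mm above its underside. 110 mm tall, 0.14 kg: a foot 44 x 44 x 8 mm with an upright plate 30 mm wide (its x) and 8 thick (its y) up to the top; z up. It starts on top of the profile in the gap, x roughly across the beam; grip the plate near its top across the 30 mm, a finger on each side of the beam.
- mat: Blue silicone mat lying fixed on the bench, 240 mm (its x) by 170 mm (its y), 3 mm thick; origin at the centre of its underside. The screwdriver lies along its -y edge; the rest of it is free.
- cell_long_mid (a point): Centre of the long glass cell, 25 mm above its underside. Glass 44 mm long (its x), 22 wide (its y), 50 tall (z up), about 50 g, plus a black lid 40 x 18 x 6 mm on top. The two long sides (+y and -y, 22 mm apart) are frosted: grip these. The two ends (+x, -x) are the clear windows: do not touch. Starts upright in a pocket of the rack.
- window_a (a point): Centre of the clear window at the +x end of the long cell (22 mm from its centre, 25 mm above its underside); axes as the cell's. The clear opening of each window is 16 mm wide and about 47 mm tall.
- window_b (a point): Centre of the clear window at the -x end of the long cell; axes as the cell's. The beam may go through the cell either way round.
- lid_top (a point): Middle of the top of the long cell's lid, 56 mm above the cell's underside. The lid is 2 mm narrower than the glass on every side; it is not a place to grip.
- rack: Wooden rack, fixed: a strip 196 mm long (its x), 44 wide, 14 high, origin at the centre of its underside. Three equal pockets 48 x 26 mm, floor 4 mm above the bench, lie in line at x = -62, 0 and +62 mm; each holds one cell, its x along the rack, in any order. The glass stands 40 mm out of its pocket.
- cell_medium_mid (a point): Centre of the medium glass cell, as the long one but only 30 mm long. Stays in the rack.
- cell_short_mid (a point): Centre of the short glass cell, as the long one but only 18 mm long. Stays in the rack.
- screwdriver: Green-handled screwdriver 160 mm long (its x), 26 mm thick, on the mat; origin under its middle. Leave alone.
- tape: Roll of masking tape lying flat, 100 mm across, 25 mm high; origin under its centre. Leave alone.
- cork_block: Cork sanding block 64 x 115 mm (its y), 42 mm high with pins to 54 mm; origin under its centre. Leave alone.
- bit_holder: Black holder with screwdriver bits 26 x 95 mm (its y), 30 mm high; origin under its centre. Leave alone.
- jar: Lidded glass jar, 58 mm across, 72 mm high; origin under its centre. Leave alone.
- tweezers: Steel tweezers 120 mm long (its x), 10 mm high; origin under the middle. Leave alone.

How it is judged (in metres and radians):
On the way, in this order (a step that is already met when the one before it is completed fails the run):
1. the beam block stands upright on the mat, let go (x of block_mid in the frame of mat between -0.11 and 0.11 m and y of block_mid in the frame of mat between -0.075 and 0.075 m and height (world z) of block_mid between 0.05 and 0.066 m and angle between block_mid's own z axis and vertical below 0.1 rad and linear speed of block below 0.03 m/s and contact force between each of the fingers, the arm and block below 0.05 N), for 0.3 s.
2. the long cell is lifted clear of the rack in the fingers (height (world z) of cell_long_mid above 0.065 m and contact force between the fingers and cell_long above 1 N and contact force between cell_long and rack below 0.05 N), for 0.2 s.
At the end, for the whole second after the job is handed in: Long cell held in the fingers between lamp and detector, touching nothing else, steady, upright (0.15 rad), window centres within 5.5 mm sideways and 12 mm in height of the beam, 30 mm of mid-gap; block upright on the mat, let go; other cells and tools within 20 mm of their places (all of step 1 and x of window_a in the frame of beam between -0.0055 and 0.0055 m and z of window_a in the frame of beam between -0.012 and 0.012 m and x of window_b in the frame of beam between -0.0055 and 0.0055 m and z of window_b in the frame of beam between -0.012 and 0.012 m and y of cell_long_mid in the frame of beam between -0.03 and 0.03 m and angle between cell_long_mid's own z axis and vertical below 0.15 rad and linear speed of cell_long below 0.03 m/s and contact force between the fingers and cell_long above 1 N and contact force between cell_long and rig below 0.05 N and contact force between cell_long and rack below 0.05 N and contact force between cell_long and block below 0.05 N and distance of each of cell_medium_mid, cell_short_mid, screwdriver, tape, cork_block, bit_holder, jar, tweezers from where it was at the start of the episode below 0.02 m); the arm keeps its last pose, push and grip.
It fails at once if the long cell is gripped by its lid (contact force between the fingers and cell_long_lid above 2 N).
It fails at once if a clear window of the long cell is touched by the gripper or arm (contact force between any of the fingers, the arm and cell_long_windows above 0.2 N).
It fails at once if the photometer rig is knocked by the gripper, the arm or the cell (contact force between any of the fingers, the arm and rig above 4 N or contact force between cell_long and rig above 2 N).
It fails at once if another cell or a tool on the bench is displaced (distance of any of cell_medium_mid, cell_short_mid, screwdriver, tape, cork_block, bit_holder, jar, tweezers from where it was at the start of the episode above 0.02 m).
It also fails if it takes over 67 s, if anything falls off the work surface, if the arm or the gripper's body presses on something with over 40 N, if the wrist force passes 120 N, or if a joint passes its speed limit or range.

## Working session

There is one attempt and no reset: what is moved stays moved. The work goes in short steps, Python scripts to look and compute and a shell command to move; the robot and the scene stay as the last step left them, time stands still between calls to the robot, and variables do not carry over. Pictures are saved under pics/ and viewed, at most 10 in all, crops included, and the job is handed in when it is done.

```bash
mkdir -p pics; cat > h.py <<'E'
import numpy as np, cv2
from plant import bot
def ray(n,u,v):
    p=bot.camera_params(n); f=240/np.tan(np.radians(p['fovy'])/2); T=np.array(p['camera_from_world'])
    d=T[:3,:3].T@np.array([(u-p['cx'])/f,(v-p['cy'])/f,1]); return -T[:3,:3].T@T[:3,3],d
def onz(n,u,v,z):
    o,d=ray(n,u,v); return (o+d*(z-o[2])/d[2]).round(1)
def proj(n,P):
    p=bot.camera_params(n); f=240/np.tan(np.radians(p['fovy'])/2); T=np.array(p['camera_from_world'])
    c=T[:3,:3]@np.array(P,float)+T[:3,3]; return (c[:2]/c[2]*f+[p['cx'],p['cy']]).round(1)
E
python3 - <<'E'
from h import *
for n in ("scene","top"):
    cv2.imwrite(f'pics/{n}0.png',bot.capture(n)); p=bot.camera_params(n); print(n,p['fovy'],p['cx'],p['cy'],ray(n,320,240))
print(bot.get_obs())
E
```

```text
scene 43.78688282025095 306.8216565302348 239.14527614204678 (array([1265.79741775, -688.32321609,  772.10386639]), array([-0.59272994,  0.56207561, -0.5772618 ]))
top 49.953193230320686 320.87338815407844 240.2928409835568 (array([ 410.31658534,  -33.3668397 , 1207.18654349]), array([ 0.14203829, -0.01595087, -0.98973425]))
{'time': 0.1, 'joint_positions': array([ 1.11596831e+00,  3.42651690e-01,  1.52491101e+00, -7.67415434e-06,
        1.27537797e+00, -1.45983294e-01]), 'dq': array([-0.00108302, -0.00055295, -0.00374699, -0.00085903,  0.00033474,
        0.00119196]), 'tau': array([ 2.46225805e-03, -4.32001090e+01, -2.44696087e+01,  7.21752131e-02,
        5.24722086e-02, -1.43629663e-06]), 'tool_pos': array([159.4044319 , 499.86959635, 243.11879796]), 'tcp_rot': array([-3.14025790e+00, -1.88829618e-04,  2.83275004e+00]), 'contact_force': array([-0.63841779,  0.17964492, -1.13020329]), 'moment': array([-0.02059715,  0.00220307, -0.04232468]), 'finger_force': 0.0, 'grip_width': 91.60809947898065}
```

View pics/scene0.png

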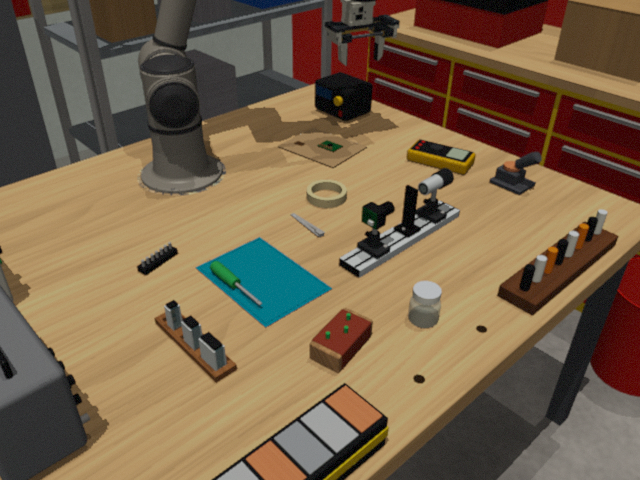

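View pics/top0.png

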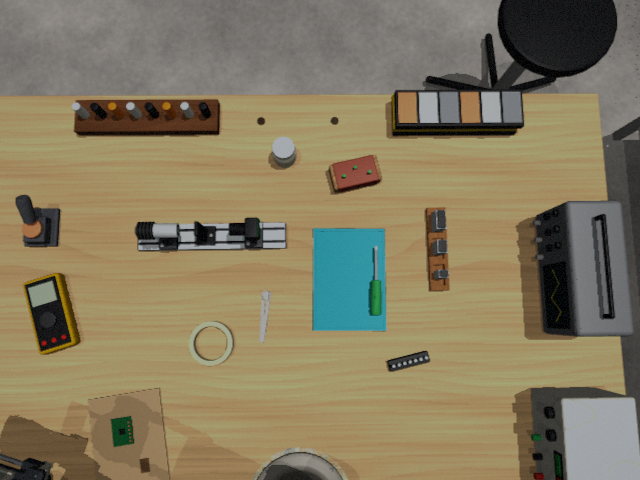

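The scene view shows the mat at (263,278), the rack at (195,345) and the rig at (405,235). In the top view they are at (349,279), (437,250) and (212,236), with the lamp on the left (+y). The longest cell looks like the one at (437,221) in the top view. Next I'll enlarge the parts that matter.

```bash
python3 - <<'E'
from h import *
t=cv2.imread('pics/top0.png'); s=cv2.imread('pics/scene0.png')
a=cv2.resize(t[205:265,130:290],None,fx=5,fy=5,interpolation=cv2.INTER_CUBIC)
b=cv2.resize(t[200:300,415:465],None,fx=3,fy=3,interpolation=cv2.INTER_CUBIC)
c=cv2.resize(s[290:390,145:245],None,fx=3,fy=3,interpolation=cv2.INTER_CUBIC)
im=np.zeros((600,800,3),np.uint8); im[:300]=a; im[300:,:150]=b; im[300:,150:450]=c
d=cv2.resize(s[165:275,335:467],(350,292),interpolation=cv2.INTER_CUBIC); im[300:592,450:]=d
cv2.imwrite('pics/c1.png',im)
h=cv2.cvtColor(t,cv2.COLOR_BGR2HSV)
def rect(m,z,name):
    k=max(cv2.findContours(m,0,2)[0],key=cv2.contourArea); r=cv2.minAreaRect(k); B=cv2.boxPoints(r)
    W=np.array([onz('top',*p,z)[:2] for p in B]); print(name,r,'\n',W.tolist(),'c',W.mean(0),'sides',np.linalg.norm(W-np.roll(W,1,0),axis=1), 'ang',np.degrees(np.arctan2(*(W[1]-W[0])[::-1])),np.degrees(np.arctan2(*(W[2]-W[1])[::-1])))
m=cv2.inRange(h,(90,120,80),(108,255,255)); m[:200]=0;m[350:]=0;m=cv2.morphologyEx(m,cv2.MORPH_CLOSE,np.ones((25,25)));rect(m,3,'mat')
m=np.zeros(h.shape[:2],np.uint8); m[200:300,420:456]=(((h[200:300,420:456,0]<14)|(h[200:300,420:456,2]<90)|(h[200:300,420:456,1]<50)).astype(np.uint8)*255);rect(m,14,'rack')
print(h[280,440],h[240,470],h[262,437])
E
```

```text
mat ((349.0, 279.5), (101.0, 72.0), 90.0) 
 [[609.6, -36.5], [607.9, -207.4], [371.7, -200.2], [373.9, -34.0]] c [ 490.775 -119.525] sides [235.71325801 170.90845503 236.30971203 166.21456013] ang -90.56992166593628 178.2540139259711
rack ((436.8248291015625, 248.80780029296875), (82.40753173828125, 20.26888084411621), 87.45519256591797) 
 [[655.3, -302.0], [657.0, -350.2], [462.5, -349.6], [461.0, -302.4]] c [ 558.95 -326.05] sides [194.30041173  48.22996994 194.50092545  47.22382873] ang -87.9800318022758 179.82325265469964
[ 13 156 132] [ 21 103 164] [ 14 164 135]
```

View pics/c1.png

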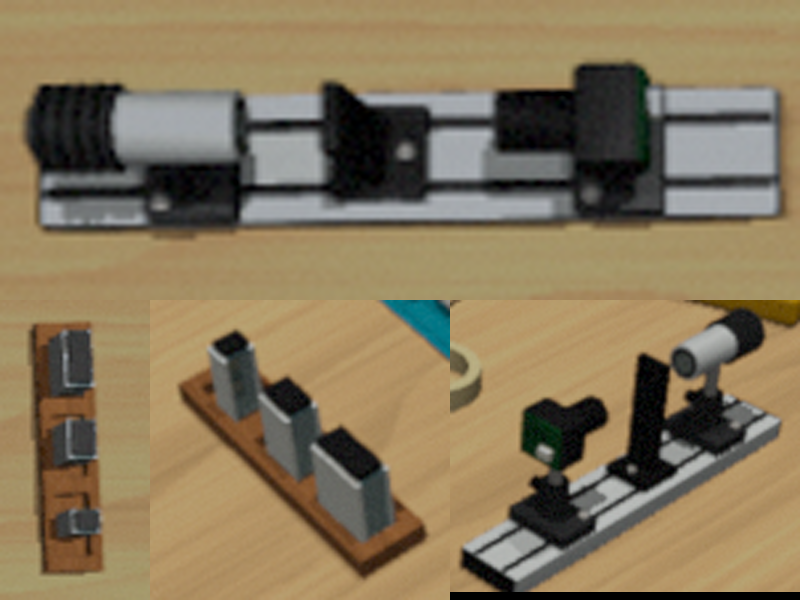

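The crops show three cells, with the longest at the +x end of the rack. The block plate stands in the gap, its top edge at crop (325,85–160). The lamp face is at about (243,130) and the detector face at (497,120). Next I'll triangulate these.

```bash
python3 - <<'E'
from h import *
T=lambda x,y:(130+x/5,205+y/5)
S=lambda x,y:(335+(x-450)/2.652,165+(y-300)/2.652)
def tri(a,b):
    o1,d1=ray('top',*a);o2,d2=ray('scene',*b)
    s=np.linalg.lstsq(np.c_[d1,-d2],o2-o1,rcond=None)[0]; p,q=o1+d1*s[0],o2+d2*s[1]; return ((p+q)/2).round(1),np.linalg.norm(p-q).round(1)
# profile corners, z=20
for n,p,z in [('nearL bottom',(38,228),0),('nearL',(38,222),20),('nearR',(780,215),20),('farR',(780,88),20),('far mid',(300,93),20),('lampface up',(243,95),125),('lampface lo',(243,163),110),('det face up',(497,92),125),('det lo',(497,150),110),
  ('foot farR',(428,107),28),('foot nearR',(428,198),28),('foot nearL',(335,198),28),('plate top far',(325,85),130)]: print(n,onz('top',*T(*p),z))
for n,p,z in [('plate top L',(640,355),130),('plate top R',(668,362),130)]: print(n,onz('scene',*S(*p),z))
print('platetop',tri(T(325,85),S(668,362)))
for n,p,z in [('foot L',(608,469),28),('foot front',(632,489),28),('prof near-left',(462,562),20),('prof front',(510,592),20),('prof farR',(780,424),20),('prof far',(735,400),20)]: print('scene',n,onz('scene',*S(*p),z))
# lids
for n in('top','scene'):
    im=cv2.imread(f'pics/{n}0.png'); h=cv2.cvtColor(im,cv2.COLOR_BGR2HSV); m=cv2.inRange(h,(0,0,0),(180,130,75 if n=='top' else 60))
    M=np.zeros_like(m); y0,y1,x0,x1=(203,290,424,456) if n=='top' else (295,375,155,235); M[y0:y1,x0:x1]=m[y0:y1,x0:x1]
    for k in cv2.findContours(M,0,2)[0]:
        if cv2.contourArea(k)>15:
            r=cv2.minAreaRect(k); B=cv2.boxPoints(r); print(n,'lid',np.round(r[0],1),np.round(r[1],1),onz(n,*r[0],60),[onz(n,*b,60)[:2].tolist() for b in B])
E
```

```text
nearL bottom [562.9 375.6   0. ]
nearL [563.2 368.9  20. ]
nearR [562.8  26.6  20. ]
farR [622.6  26.4  20. ]
far mid [622.4 249.8  20. ]
lampface up [603.1 248.9 125. ]
lampface lo [576.1 252.  110. ]
det face up [603.3 141.4 125. ]
det lo [580.7 143.5 110. ]
foot farR [613.9 188.8  28. ]
foot nearR [571.4 188.1  28. ]
foot nearL [571.8 230.7  28. ]
plate top far [606.1 213.1 130. ]
plate top L [583.6 211.4 130. ]
plate top R [605.9 219.4 130. ]
platetop (array([607.2, 214.2, 132.1]), np.float64(4.1))
scene foot L [580.8 188.5  28. ]
scene foot front [613.4 181.   28. ]
scene prof near-left [582.8  15.9  20. ]
scene prof front [633.9  16.7  20. ]
scene prof farR [628.2 363.9  20. ]
scene prof far [576.8 366.9  20. ]
top lid [437.5 276.3] [11.2  7.5] [ 490.3 -313.5   60. ] [[494.4, -299.0], [505.3, -312.2], [486.3, -327.9], [475.4, -314.7]]
top lid [443.5 272.5] [7. 7.] [ 498.6 -327.4   60. ] [[506.5, -319.9], [506.3, -335.6], [490.7, -334.8], [490.8, -319.1]]
top lid [435.5 249.8] [15.3 10.5] [ 549.9 -311.7   60. ] [[557.9, -292.6], [571.0, -313.0], [542.0, -330.9], [529.0, -310.5]]
top lid [442.5 245. ] [ 7. 12.] [ 560.7 -328.    60. ] [[547.1, -319.4], [574.4, -320.7], [574.3, -336.6], [547.0, -335.3]]
top lid [434.2 223.5] [20.9 11.4] [ 610.1 -311.3   60. ] [[624.5, -288.6], [637.6, -311.5], [595.8, -333.8], [582.8, -311.0]]
top lid [440.5 218.5] [17.  7.] [ 621.4 -326.2   60. ] [[641.2, -319.1], [641.0, -335.1], [601.8, -333.3], [601.9, -317.4]]
scene lid [211.1 340.8] [22.9  9.4] [ 626.  -328.5   60. ] [[604.6, -337.3], [597.8, -320.1], [647.0, -319.8], [652.9, -336.6]]
scene lid [191. 322.] [15.6  8.5] [ 564.9 -328.3   60. ] [[549.6, -335.8], [543.5, -319.6], [580.0, -320.8], [585.5, -336.7]]
scene lid [174.2 311.7] [21.7  9.5] [ 522.7 -335.8   60. ] [[493.2, -334.8], [496.1, -318.1], [551.1, -336.8], [548.0, -352.7]]
```

```bash
python3 -m pendant '[[[0.72,-0.48,0],[0,0,-0.525],1],[[0.72,-0.48,0],[0,0,-0.525],1],[[0.72,-0.48,0],[0,0,-0.525],1],[[0.72,-0.48,0],[0,0,-0.525],1],[[0.72,-0.48,0],[0,0,-0.525],1],[[0.72,-0.48,0],[0,0,-0.525],1],[[0.72,-0.48,0],[0,0,-0.525],1],[[0.72,-0.48,0],[0,0,-0.525],1],[[0.72,-0.48,0],[0,0,-0.525],1],[[0.72,-0.48,0],[0,0,-0.525],1]]'
python3 -m pendant '[[[0.72,-0.48,0],[0,0,-0.525],1],[[0.72,-0.48,0],[0,0,-0.525],1],[[0.72,-0.48,0],[0,0,-0.525],1],[[0.72,-0.48,0],[0,0,-0.525],1],[[0.72,-0.48,0],[0,0,-0.525],1],[[0.72,-0.48,0],[0,0,-0.525],1],[[0.72,-0.48,0],[0,0,-0.525],1],[[0.72,-0.48,0],[0,0,-0.525],1],[[0.72,-0.48,0],[0,0,-0.525],1],[[0.72,-0.48,0],[0,0,-0.525],1]]'
python3 -m pendant '[[[0,0,0],[0,0,0],1],[[0,0,0],[0,0,0],1],[[0,0,0],[0,0,0],1],[[0,0,0],[0,0,0],1],[[0,0,0],[0,0,0],1],[[0,0,0],[0,0,0],1],[[0,0,0],[0,0,0],1],[[0,0,0],[0,0,0],1],[[0,0,0],[0,0,0],1],[[0,0,0],[0,0,0],1]]'
```

```text
time: 0.93
tool_pos: [376.4, 355.2, 243.4]
tcp_rot: [-3.141, -0.0, 2.2]
contact_force: [0.1, -0.6, 0.9]
grip_width: 91.6
finger_force: 0.0
time: 1.77
tool_pos: [592.3, 211.3, 243.2]
tcp_rot: [-3.141, 0.0, 1.57]
contact_force: [0.6, 0.5, -0.7]
grip_width: 91.6
finger_force: 0.0
time: 2.6
tool_pos: [591.5, 212.3, 243.8]
tcp_rot: [3.141, -0.0, 1.573]
contact_force: [0.6, -0.6, 0.4]
grip_width: 91.9
finger_force: 0.0
```

```bash
python3 -m pendant '[[[0.05,-0.07,-0.53],[0,0,0],1],[[0,0,-0.53],[0,0,0],1],[[0,0,-0.53],[0,0,0],1],[[0,0,-0.53],[0,0,0],1],[[0,0,-0.53],[0,0,0],1],[[0,0,-0.53],[0,0,0],1],[[0,0,-0.53],[0,0,0],1],[[0,0,-0.53],[0,0,0],1],[[0,0,0],[0,0,0],1],[[0,0,0],[0,0,0],1]]'
python3 - <<'E'
from h import *
t=bot.capture('top');s=bot.capture('scene')
im=np.zeros((600,800,3),np.uint8)
im[:300]=cv2.resize(t[195:270,120:320],(800,300),interpolation=cv2.INTER_CUBIC)
im[300:,:400]=cv2.resize(s[135:285,350:450],(400,600),interpolation=cv2.INTER_CUBIC)[:300]
cv2.imwrite('pics/c2.png',im)
E
```

```text
time: 3.43
tool_pos: [592.7, 210.0, 116.0]
tcp_rot: [-3.14, 0.0, 1.573]
contact_force: [0.1, -0.1, 0.6]
grip_width: 91.6
finger_force: 0.0
```

View pics/c2.png

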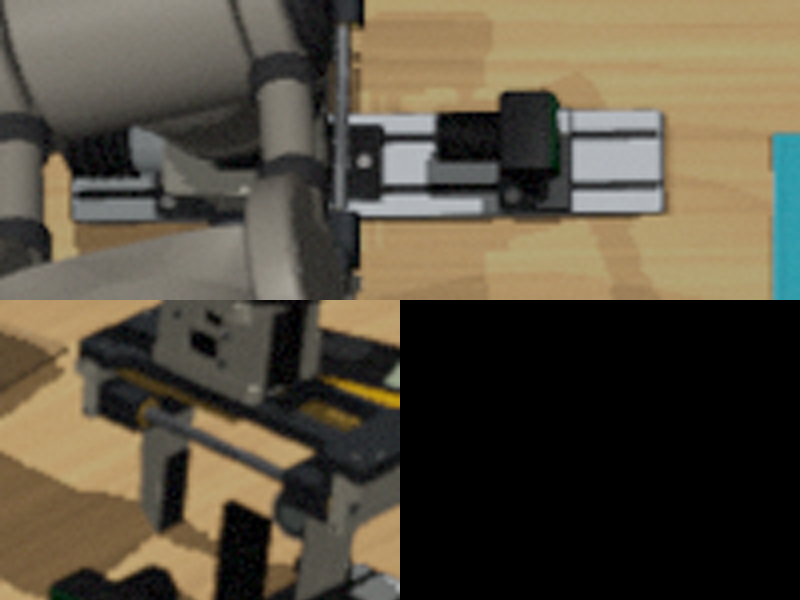

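The fingers stand on either side of the plate: its top is at (248,510) in the scene crop, with a finger at (160,480) and another at (325,540). I'll close now.

```bash
python3 -m pendant '[[[0,0,0],[0,0,0],-1],[[0,0,0],[0,0,0],-1],[[0,0,0],[0,0,0],-1],[[0,0,0],[0,0,0],-1],[[0,0,0],[0,0,0],-1],[[0,0,0],[0,0,0],-1],[[0,0,0],[0,0,0],-1],[[0,0,0],[0,0,0],-1],[[0,0,0],[0,0,0],-1],[[0,0,0],[0,0,0],-1]]'
```

```text
time: 4.37
tool_pos: [593.1, 210.1, 116.5]
tcp_rot: [3.141, -0.0, 1.573]
contact_force: [2.7, -0.3, -0.8]
grip_width: 29.6
finger_force: 18.8
```

```bash
python3 -m pendant '[[[0,0,0.5],[0,0,0],-1],[[0,0,0.5],[0,0,0],-1],[[0,0,0.5],[0,0,0],-1],[[0,0,0.5],[0,0,0],-1],[[0,0,0.5],[0,0,0],-1],[[0,0,0.5],[0,0,0],-1],[[0,0,0.5],[0,0,0],-1],[[0,0,0.5],[0,0,0],-1],[[0,0,0.5],[0,0,0],-1],[[0,0,0.5],[0,0,0],-1]]'
```

```text
time: 5.2
tool_pos: [592.8, 210.0, 267.0]
tcp_rot: [-3.141, 0.0, 1.573]
contact_force: [0.4, 1.1, -1.2]
grip_width: 30.0
finger_force: 30.0
```

```bash
python3 -m pendant '[[[-0.17,-0.51,0],[0,0,0],-1],[[-0.17,-0.51,0],[0,0,0],-1],[[-0.17,-0.51,0],[0,0,0],-1],[[-0.17,-0.51,0],[0,0,0],-1],[[-0.17,-0.51,0],[0,0,0],-1],[[-0.17,-0.51,0],[0,0,0],-1],[[-0.17,-0.51,0],[0,0,0],-1],[[-0.17,-0.51,0],[0,0,0],-1],[[-0.17,-0.51,0],[0,0,0],-1],[[-0.17,-0.51,0],[0,0,0],-1]]'
python3 -m pendant '[[[-0.17,-0.51,0],[0,0,0],-1],[[-0.17,-0.51,0],[0,0,0],-1],[[-0.17,-0.51,0],[0,0,0],-1],[[-0.17,-0.51,0],[0,0,0],-1],[[-0.17,-0.51,0],[0,0,0],-1],[[-0.17,-0.51,0],[0,0,0],-1],[[-0.17,-0.51,0],[0,0,0],-1],[[-0.17,-0.51,0],[0,0,0],-1],[[-0.17,-0.51,0],[0,0,0],-1],[[-0.17,-0.51,0],[0,0,0],-1]]'
python3 -m pendant '[[[0,0,-0.6],[0,0,0],-1],[[0,0,-0.6],[0,0,0],-1],[[0,0,-0.6],[0,0,0],-1],[[0,0,-0.6],[0,0,0],-1],[[0,0,-0.6],[0,0,0],-1],[[0,0,-0.6],[0,0,0],-1],[[0,0,-0.6],[0,0,0],-1],[[0,0,-0.6],[0,0,0],-1],[[0,0,-0.2],[0,0,0],-1],[[0,0,0],[0,0,0],-1]]'
python3 - <<'E'
from h import *
t=bot.capture('top');s=bot.capture('scene')
im=np.zeros((600,800,3),np.uint8)
im[:,:400]=cv2.resize(t[210:360,290:390],(400,600),interpolation=cv2.INTER_CUBIC)
im[:,400:]=cv2.resize(s[180:330,200:300],(400,600),interpolation=cv2.INTER_CUBIC)
cv2.imwrite('pics/c3.png',im)
E
```

```text
time: 6.03
tool_pos: [541.5, 56.4, 266.3]
tcp_rot: [-3.141, -0.0, 1.573]
contact_force: [-0.0, -0.7, -2.3]
grip_width: 29.6
finger_force: 30.0
time: 6.87
tool_pos: [490.6, -96.6, 266.4]
tcp_rot: [-3.141, -0.0, 1.573]
contact_force: [-0.1, 0.7, -0.4]
grip_width: 29.9
finger_force: 30.0
time: 7.7
tool_pos: [490.0, -95.6, 115.2]
tcp_rot: [-3.138, -0.001, 1.573]
contact_force: [-0.8, -0.2, -0.8]
grip_width: 29.6
finger_force: 30.0
```

View pics/c3.png

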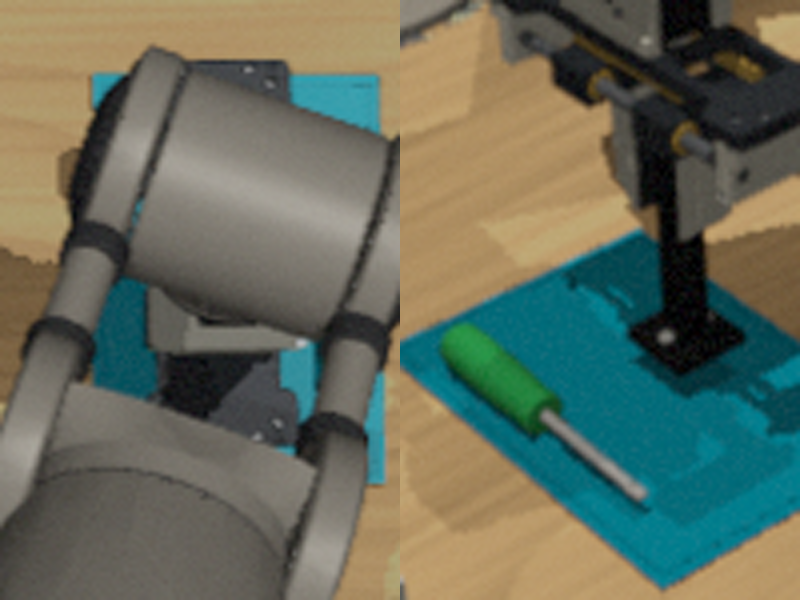

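The block hangs upright over the free part of the mat, with its foot at (688,335) in the scene crop and the screwdriver well clear. I'll lower the last 16 mm slowly.

```bash
python3 -m pendant '[[[0,0,-0.08],[0,0,0],-1],[[0,0,-0.08],[0,0,0],-1],[[0,0,-0.08],[0,0,0],-1],[[0,0,-0.08],[0,0,0],-1],[[0,0,-0.08],[0,0,0],-1],[[0,0,-0.05],[0,0,0],-1],[[0,0,-0.05],[0,0,0],-1],[[0,0,0],[0,0,0],-1],[[0,0,0],[0,0,0],-1],[[0,0,0],[0,0,0],-1]]'
```

```text
time: 8.63
tool_pos: [491.1, -95.9, 101.6]
tcp_rot: [3.141, 0.0, 1.573]
contact_force: [0.8, -1.1, -0.2]
grip_width: 29.6
finger_force: 30.0
```

```bash
python3 -m pendant '[[[0,0,-0.03],[0,0,0],-1],[[0,0,-0.03],[0,0,0],-1],[[0,0,-0.03],[0,0,0],-1],[[0,0,0],[0,0,0],-1],[[0,0,0],[0,0,0],-1],[[0,0,0],[0,0,0],-1],[[0,0,0],[0,0,0],-1],[[0,0,0],[0,0,0],-1],[[0,0,0],[0,0,0],-1],[[0,0,0],[0,0,0],-1]]'
```

```text
time: 9.47
tool_pos: [491.2, -96.0, 99.4]
tcp_rot: [3.141, 0.0, 1.573]
contact_force: [-0.9, 0.9, 5.9]
grip_width: 29.6
finger_force: 30.0
```

Contact at 5.9 N, so the block is down. Next I release it, let it settle, and go up.

```bash
python3 -m pendant '[[[0,0,0],[0,0,0],1],[[0,0,0],[0,0,0],1],[[0,0,0],[0,0,0],1],[[0,0,0],[0,0,0],1],[[0,0,0],[0,0,0],1],[[0,0,0],[0,0,0],1],[[0,0,0],[0,0,0],1],[[0,0,0],[0,0,0],1],[[0,0,0],[0,0,0],1],[[0,0,0],[0,0,0],1]]'
python3 -m pendant '[[[0,0,0.3],[0,0,0],1],[[0,0,0.3],[0,0,0],1],[[0,0,0.4],[0,0,0],1],[[0,0,0.5],[0,0,0],1],[[0,0,0.5],[0,0,0],1],[[0,0,0.5],[0,0,0],1],[[0,0,0.5],[0,0,0],1],[[0,0,0.3],[0,0,0],1],[[0,0,0.1],[0,0,0],1],[[0,0,0],[0,0,0],1]]'
```

```text
time: 10.3
tool_pos: [491.0, -95.9, 98.8]
tcp_rot: [3.142, 0.0, 1.573]
contact_force: [-0.9, 0.4, -0.7]
grip_width: 90.2
finger_force: 0.0
time: 11.13
tool_pos: [491.4, -96.0, 201.8]
tcp_rot: [3.14, 0.001, 1.573]
contact_force: [-0.2, 0.2, 0.5]
grip_width: 92.0
finger_force: 0.0
```

```bash
python3 -m pendant '[[[0.22,-0.385,0],[0,0,-0.655],1],[[0.22,-0.385,0],[0,0,-0.655],1],[[0.22,-0.385,0],[0,0,-0.655],1],[[0.22,-0.385,0],[0,0,-0.655],1],[[0.22,-0.385,0],[0,0,-0.655],1],[[0.22,-0.385,0],[0,0,-0.655],1],[[0.22,-0.385,0],[0,0,-0.655],1],[[0.22,-0.385,0],[0,0,-0.655],1],[[0.22,-0.385,0],[0,0,-0.655],1],[[0.22,-0.385,0],[0,0,-0.655],1]]'
python3 -m pendant '[[[0.22,-0.385,0],[0,0,-0.655],1],[[0.22,-0.385,0],[0,0,-0.655],1],[[0.22,-0.385,0],[0,0,-0.655],1],[[0.22,-0.385,0],[0,0,-0.655],1],[[0.22,-0.385,0],[0,0,-0.655],1],[[0.22,-0.385,0],[0,0,-0.655],1],[[0.22,-0.385,0],[0,0,-0.655],1],[[0.22,-0.385,0],[0,0,-0.655],1],[[0.22,-0.385,0],[0,0,-0.655],1],[[0.22,-0.385,0],[0,0,-0.655],1]]'
python3 -m pendant '[[[0,0,-0.5],[0,0,0],1],[[0,0,-0.5],[0,0,0],1],[[0,0,-0.5],[0,0,0],1],[[0,0,-0.5],[0,0,0],1],[[0,0,-0.5],[0,0,0],1],[[0,0,-0.5],[0,0,0],1],[[0,0,-0.5],[0,0,0],1],[[0,0,0],[0,0,0],1],[[0,0,0],[0,0,0],1],[[0,0,0],[0,0,0],1]]'
python3 - <<'E'
from h import *
t=bot.capture('top');s=bot.capture('scene')
im=np.zeros((600,800,3),np.uint8)
im[:,:400]=cv2.resize(t[190:310,400:480],(400,600),interpolation=cv2.INTER_CUBIC)
im[:,400:]=cv2.resize(s[270:390,170:250],(400,600),interpolation=cv2.INTER_CUBIC)
cv2.imwrite('pics/c4.png',im); cv2.imwrite('pics/t4.png',t)
E
```

```text
time: 11.97
tool_pos: [556.9, -211.8, 199.6]
tcp_rot: [-3.14, 0.001, 0.783]
contact_force: [-0.4, 0.6, -0.6]
grip_width: 91.7
finger_force: 0.0
time: 12.8
tool_pos: [622.9, -327.2, 199.3]
tcp_rot: [-3.14, 0.002, -0.003]
contact_force: [0.1, 0.5, -0.4]
grip_width: 91.7
finger_force: 0.0
time: 13.63
tool_pos: [623.2, -327.0, 96.1]
tcp_rot: [3.141, -0.0, 0.001]
contact_force: [0.2, 0.3, -0.3]
grip_width: 91.6
finger_force: 0.0
```

View pics/c4.png

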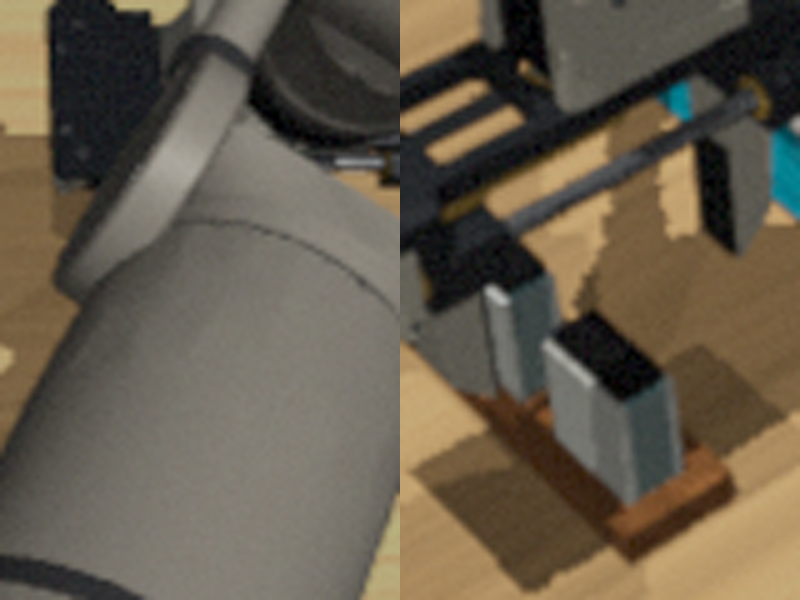

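The fingers straddle the long cell: its lid is at (605,355) in the crop, and the finger tips are at (470,390) and (735,250). I'll check the finger position against the calibration.

```bash
python3 -c "
from h import *
for y in (-327-46,-327-65,-327+46,-327+65):
  for x in (613.5,632.5): print(x,y,(proj('scene',(x,y,79))-[170,270])*5+[400,0])
for x in (599,643): print('glass top at621',[ (proj('scene',(x,y,54))-[170,270])*5+[400,0] for y in(-337,-315)])
"
```

```text
613.5 -373 [464.  357.5]
632.5 -373 [496. 389.]
613.5 -392 [413.  385.5]
632.5 -392 [445. 418.]
613.5 -281 [695. 228.]
632.5 -281 [728.  256.5]
613.5 -262 [740. 203.]
632.5 -262 [773.5 230.5]
glass top at621 [array([540.5, 336.5]), array([595., 306.])]
glass top at621 [array([615., 407.]), array([670., 375.])]
```

```bash
python3 -m pendant '[[[0,0,-0.3],[0,0,0],1],[[0,0,-0.3],[0,0,0],1],[[0,0,-0.3],[0,0,0],1],[[0,0,-0.3],[0,0,0],1],[[0,0,-0.3],[0,0,0],1],[[0,0,-0.25],[0,0,0],1],[[0,0,-0.1],[0,0,0],1],[[0,0,-0.05],[0,0,0],1],[[0,0,0],[0,0,0],1],[[0,0,0],[0,0,0],1]]'
python3 -m pendant '[[[0,0,0],[0,0,0],0],[[0,0,0],[0,0,0],-0.1],[[0,0,0],[0,0,0],-0.2],[[0,0,0],[0,0,0],-0.25],[[0,0,0],[0,0,0],-0.3],[[0,0,0],[0,0,0],-0.35],[[0,0,0],[0,0,0],-0.4],[[0,0,0],[0,0,0],-0.4],[[0,0,0],[0,0,0],-0.4],[[0,0,0],[0,0,0],-0.4]]'
python3 - <<'E'
from h import *
s=bot.capture('scene')
cv2.imwrite('pics/c5.png',cv2.resize(s[270:390,160:260],(600,600)[::-1],interpolation=cv2.INTER_CUBIC))
E
```

```text
time: 14.57
tool_pos: [623.3, -327.1, 39.2]
tcp_rot: [3.141, -0.001, 0.001]
contact_force: [0.2, 0.7, -0.0]
grip_width: 91.8
finger_force: 0.0
time: 15.4
tool_pos: [623.1, -326.9, 38.8]
tcp_rot: [3.142, 0.0, 0.001]
contact_force: [-0.4, 0.3, 0.2]
grip_width: 30.2
finger_force: 0.0
```

View pics/c5.png

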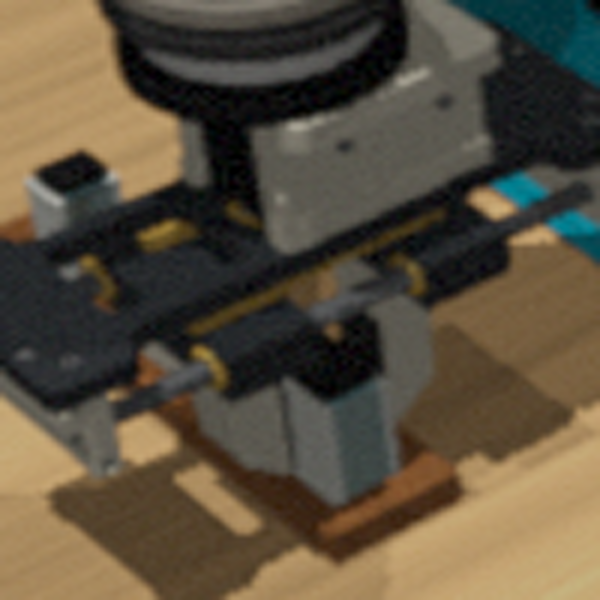

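The fingers stand beside the frosted sides; the glass is at (345,430) and the lid is clear at (335,360). I'll close and lift.

```bash
python3 -m pendant '[[[0,0,0],[0,0,0],-0.44],[[0,0,0],[0,0,0],-0.48],[[0,0,0],[0,0,0],-0.52],[[0,0,0],[0,0,0],-0.56],[[0,0,0],[0,0,0],-1],[[0,0,0],[0,0,0],-1],[[0,0,0],[0,0,0],-1],[[0,0,0],[0,0,0],-1],[[0,0,0],[0,0,0],-1],[[0,0,0],[0,0,0],-1]]'
python3 -m pendant '[[[0,0,0.1],[0,0,0],-1],[[0,0,0.3],[0,0,0],-1],[[0,0,0.6],[0,0,0],-1],[[0,0,0.8],[0,0,0],-1],[[0,0,0.8],[0,0,0],-1],[[0,0,0.8],[0,0,0],-1],[[0,0,0.8],[0,0,0],-1],[[0,0,0.8],[0,0,0],-1],[[0,0,0.3],[0,0,0],-1],[[0,0,0],[0,0,0],-1]]'
```

```text
time: 16.28
tool_pos: [623.0, -326.9, 38.9]
tcp_rot: [3.141, 0.0, 0.001]
contact_force: [0.3, 0.2, -0.2]
grip_width: 21.7
finger_force: 30.0
time: 17.12
tool_pos: [624.1, -327.5, 201.6]
tcp_rot: [3.138, -0.005, 0.001]
contact_force: [-0.2, 0.5, -0.8]
grip_width: 22.1
finger_force: 30.0
```

```bash
python3 -m pendant '[[[-0.035,0.583,0],[0,0,0.436],-1],[[-0.035,0.583,0],[0,0,0.436],-1],[[-0.035,0.583,0],[0,0,0.436],-1],[[-0.035,0.583,0],[0,0,0.436],-1],[[-0.035,0.583,0],[0,0,0.436],-1],[[-0.035,0.583,0],[0,0,0.436],-1],[[-0.035,0.583,0],[0,0,0.436],-1],[[-0.035,0.583,0],[0,0,0.436],-1],[[-0.035,0.583,0],[0,0,0.436],-1],[[-0.035,0.583,0],[0,0,0.436],-1]]'
python3 -m pendant '[[[-0.035,0.583,0],[0,0,0.436],-1],[[-0.035,0.583,0],[0,0,0.436],-1],[[-0.035,0.583,0],[0,0,0.436],-1],[[-0.035,0.583,0],[0,0,0.436],-1],[[-0.035,0.583,0],[0,0,0.436],-1],[[-0.035,0.583,0],[0,0,0.436],-1],[[-0.035,0.583,0],[0,0,0.436],-1],[[-0.035,0.583,0],[0,0,0.436],-1],[[-0.035,0.583,0],[0,0,0.436],-1],[[-0.035,0.583,0],[0,0,0.436],-1]]'
python3 -m pendant '[[[-0.035,0.583,0],[0,0,0.436],-1],[[-0.035,0.583,0],[0,0,0.436],-1],[[-0.035,0.583,0],[0,0,0.436],-1],[[-0.035,0.583,0],[0,0,0.436],-1],[[-0.035,0.583,0],[0,0,0.436],-1],[[-0.035,0.583,0],[0,0,0.436],-1],[[-0.035,0.583,0],[0,0,0.436],-1],[[-0.035,0.583,0],[0,0,0.436],-1],[[-0.035,0.583,0],[0,0,0.436],-1],[[-0.035,0.583,0],[0,0,0.436],-1]]'
python3 -m pendant '[[[0,0,0],[0,0,0],-1],[[0,0,0],[0,0,0],-1],[[0,0,-0.3],[0,0,0],-1],[[0,0,-0.5],[0,0,0],-1],[[0,0,-0.5],[0,0,0],-1],[[0,0,-0.5],[0,0,0],-1],[[0,0,-0.5],[0,0,0],-1],[[0,0,-0.3],[0,0,0],-1],[[0,0,-0.1],[0,0,0],-1],[[0,0,0],[0,0,0],-1]]'
python3 - <<'E'
from h import *
t=bot.capture('top');s=bot.capture('scene')
im=np.zeros((600,800,3),np.uint8)
im[:,:400]=cv2.resize(t[180:300,150:230],(400,600),interpolation=cv2.INTER_CUBIC)
im[:,400:]=cv2.resize(s[150:270,365:445],(400,600),interpolation=cv2.INTER_CUBIC)
cv2.imwrite('pics/c6.png',im); print(bot.get_obs()['tool_pos'])
E
```

```text
time: 17.95
tool_pos: [611.6, -150.8, 195.8]
tcp_rot: [-3.139, 0.002, 0.527]
contact_force: [-0.0, 1.2, -1.1]
grip_width: 21.8
finger_force: 30.0
time: 18.78
tool_pos: [601.0, 23.9, 196.0]
tcp_rot: [-3.139, 0.001, 1.05]
contact_force: [0.3, -0.7, -0.6]
grip_width: 21.8
finger_force: 30.0
time: 19.62
tool_pos: [590.5, 198.5, 195.9]
tcp_rot: [-3.139, 0.001, 1.573]
contact_force: [0.3, 0.3, 0.1]
grip_width: 21.7
finger_force: 30.0
time: 20.45
tool_pos: [591.1, 197.0, 115.7]
tcp_rot: [-3.14, 0.001, 1.569]
contact_force: [0.4, -0.1, -0.7]
grip_width: 21.9
finger_force: 30.0
[591.96000736 197.5530916  117.33611603]
```

View pics/c6.png

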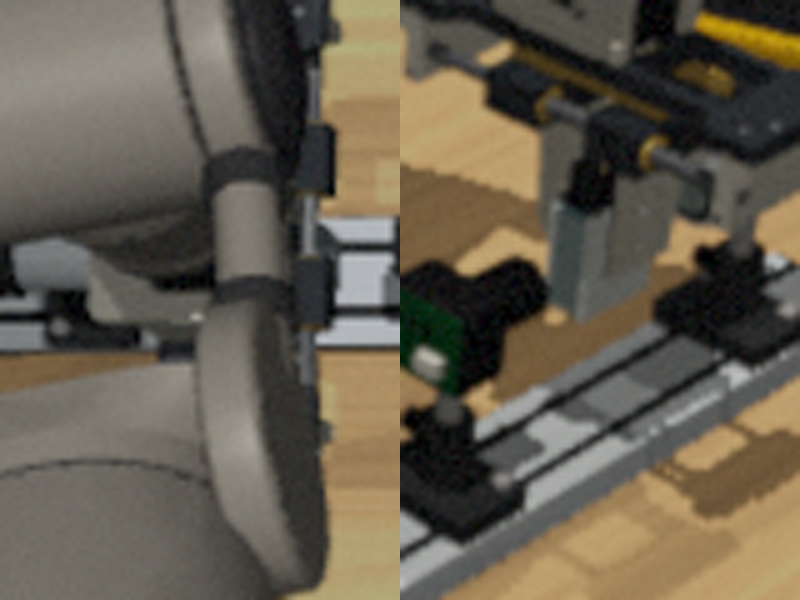

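The cell hangs upright in the gap, clear of the detector (crop 525,285) and of the lamp. I'll check the beam axis x from the heads in the first pictures, in both views.

```bash
python3 - <<'E'
from h import *
S=lambda x,y:(335+(x-450)/2.652,165+(y-300)/2.652)
for r in (95,129,163): print('lamp top',onz('top',166,205+r/5,110))
for r in (90,121,150): print('det top',onz('top',236,205+r/5,110))
print('scene lampface',onz('scene',*S(684,362),110),'det',onz('scene',*S(597,412),110))
print('block top edge scene mid',onz('scene',*S(654,358),130))
t=cv2.imread('pics/top0.png'); g=cv2.cvtColor(t,cv2.COLOR_BGR2GRAY)
print('lamp rows 218..',g[218:246,158:172].mean(1).astype(int)); print('det',g[218:246,231:243].mean(1).astype(int))
s=cv2.imread('pics/scene0.png')
im=np.zeros((600,800,3),np.uint8); im[:]=cv2.resize(s[165:240,355:455],(800,600),interpolation=cv2.INTER_CUBIC); cv2.imwrite('pics/c7.png',im)
E
```

```text
lamp top [606.  279.7 110. ]
lamp top [591.2 279.3 110. ]
lamp top [576.4 278.9 110. ]
det top [606.7 129.6 110. ]
det top [593.1 129.5 110. ]
det top [580.5 129.3 110. ]
scene lampface [594.1 257.5 110. ] det [597.7 145.8 110. ]
block top edge scene mid [594.3 216.  130. ]
lamp rows 218.. [146 147 147 147 144 127 140 156 165 168 168 168 168 167 164 155 146 129
 109  67  16  20  17  17  13  17  30  51]
det [149 148 146 144 128  12  11  13  15  23  23  23  18  13  11   9  10  59
 117 118 118 116 105  11  32  80 128 157]
```

View pics/c7.png

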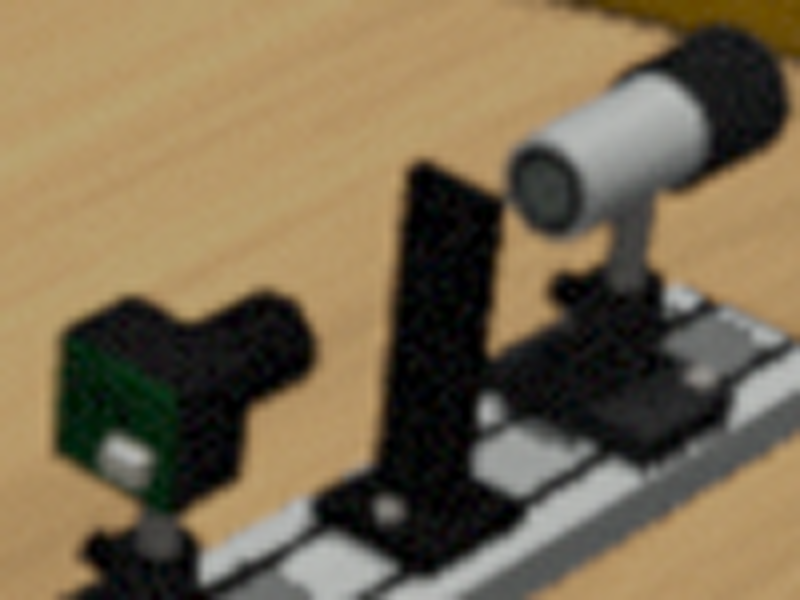

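The lamp face centre is at crop (547,188), which is scene pixel (423.4,188.5), with the detector tube at (285,335). I'll make the final trim: x +1 mm, z +2.7 mm. Then I'll check the cell's window against these in the same camera.

```bash
python3 -m pendant '[[[0.03,0,0.05],[0,0,0],-1],[[0,0,0.04],[0,0,0],-1],[[0,0,0],[0,0,0],-1],[[0,0,0],[0,0,0],-1],[[0,0,0],[0,0,0],-1],[[0,0,0],[0,0,0],-1],[[0,0,0],[0,0,0],-1],[[0,0,0],[0,0,0],-1],[[0,0,0],[0,0,0],-1],[[0,0,0],[0,0,0],-1]]'
python3 - <<'E'
from h import *
s=bot.capture('scene'); t=bot.capture('top')
im=np.zeros((600,800,3),np.uint8); im[:,:640]=cv2.resize(s[165:240,355:435],(640,600),interpolation=cv2.INTER_CUBIC)
im[:,640:]=cv2.resize(s[150:300,230:270],(160,600)); cv2.imwrite('pics/c8.png',im)
print('lamp',onz('scene',423.4,188.5,110))
for x in (582,604):
    for z in (85,135): print((x,175.5,z),(proj('scene',(x,175.5,z))-[355,165])*8)
print(bot.get_obs()['tool_pos'])
E
```

```text
time: 21.38
tool_pos: [592.4, 197.8, 119.5]
tcp_rot: [-3.142, 0.0, 1.57]
contact_force: [0.7, 0.2, -0.7]
grip_width: 22.0
finger_force: 30.0
lamp [594.7 257.3 110. ]
(582, 175.5, 85) [305.6 354.4]
(582, 175.5, 135) [320.8 192.8]
(604, 175.5, 85) [368.  387.2]
(604, 175.5, 135) [385.6 224.8]
[592.42587135 197.80021303 119.49274122]
```

View pics/c8.png

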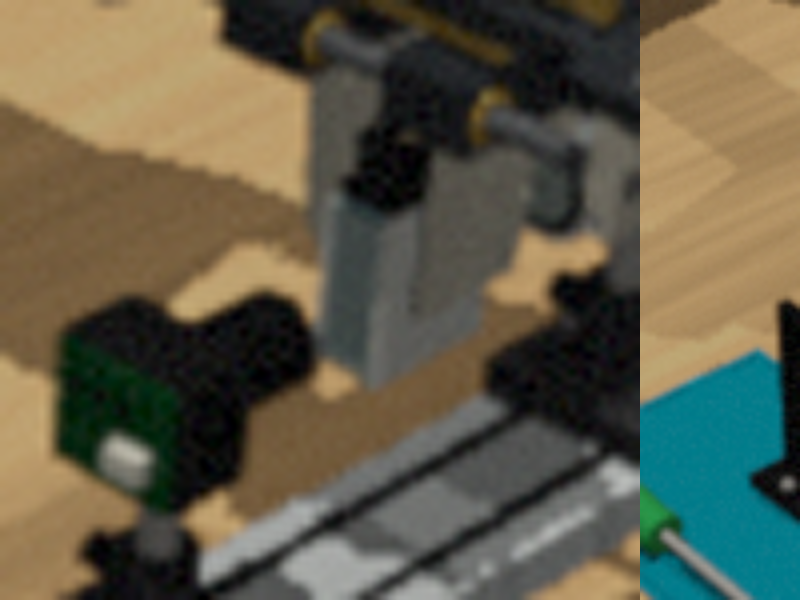

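The cell's bottom corner at (375,390) agrees with the prediction (368,387) to within 1 px at camera scale. In the same camera the lamp axis reads x≈594.7 and the cell about 595, so the cell is on the beam. The block stands upright on the mat. I'll hand in.

```bash
python3 -c "
from plant import bot
print(bot.close_job())"
```

```text
the job is handed in; nothing more can be done
None
```

I handed the job in with the block standing on the blue mat and the long cell held upright in the light path, within about 1–2 mm of the beam axis by my camera measurements; the hand-in gave no verdict.

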